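# Draw a serving tray from a spring-loaded dispenser and serve a drink can on it

## Robot

A 6-joint arm with a two-finger parallel gripper is mounted at the origin on a cart in front of the work surface, level with it; the furniture and walls round the work are solid. World frame = base frame: x ahead of the robot, y to its left, z up, the work surface at z = 0. Lengths are in m, angles in degrees, forces in N, time in s.
With the tool pointing down it reaches from about 0.4 to 0.825 m from the base axis. Payload 7 kg.
Tool frame: the origin (TCP) lies at the centre of the arm's flange, where the gripper is bolted on; the fingertips stand 178 mm ahead of it and the grasp point (between the pads) lies 159 mm ahead of it (tip_reach is the distance from the TCP to the fingertips, in m); z points along the fingers, y is the line along which they close (so a half turn about z gives the same grasp; the last joint's range is limited). The gripper opens to 88 mm and grips with 3 to 60 N. Pads are 19 mm wide; open, the fingers measure 130 mm over their backs; the gripper's body (78 mm by 193 mm) begins 47 mm behind the grasp point.
Start: joints at [-57.118, 20.546, 0.682, 0, -70.136, -16.507], TCP at [0.19, -0.648, 0.405] pointing down, gripper open.
Joint ranges: [-176.03, 176.03], [-82.01, 121.73], [-58.28, 71.71], [-173.87, 95.51], [-174.79, -0.11], [-173.66, 173.66]. Speed limits (degrees/s): [136.94, 136.94, 172.46, 180, 180, 180].

## Interface

Orientations are given as [roll, pitch, yaw] about the fixed x, y, z axes, in that order (R = Rz(yaw) Ry(pitch) Rx(roll)).
In Python, from plant import * gives the robot as it stands.
- The arm moves only by the shell command python3 -m handwheel 'ROWS'. ROWS is JSON, a list of rows, each a list of 7 numbers: the opening, from -1 (shut) to 1 (fully open), then the shift along the tool's x, y, z as a fraction of full scale, then the turn, a rotation vector about the tool's x, y, z as a fraction of full scale. A call has 1 to 5 rows; each row shifts and turns the commanded pose from where the row before left it, along the tool's axes as they then stand; what a row does not reach is not made up. Full scale, the value 1, is 0.025 m for a shift and 6 degrees for a turn. A row lasts 1/8 s, in which the tool goes at most 62.5 mm and 10.7 degrees, less where a joint would pass 70% of its speed; a pose out of reach is approached as far as the arm can. A call with a number of a shift or a turn outside -1 to 1 is refused whole. A call with a gripper value outside its range is refused whole. The fingers move at their own pace and stop on an object; the grip force is fixed at half the most. Time passes only in rows, so rows that do not move let the fingers close. It gives the time, the measured TCP pose, the force, the opening and the grip force at its end, in the units of the state.
- get_obs(): the state, without advancing time (a new reading comes with each control period).
- snapshot(name): name is "scene" or "top" or "wrist"; returns a dict with "color" (400x640x3 uint8, red, green, blue), "fx", "fy", "cx", "cy" (pixels), "R" (3x3) and "t" (3): a world point X has camera coordinates R X + t; the wrist camera has in their place "tool_from_camera" (4x4, takes a point from camera to tool coordinates, whose origin is the TCP and whose axes are the flange's). Camera axes: x right, y down, z forward; pixel columns grow to the right and rows downward; lengths in m; the calibration is good to about 2 mm. The wrist camera is an equidistant fisheye: a pixel r from the principal point sees the ray r / f radians off the axis. A picture is of the moment at which its call begins: read the wrist's pose just before it. There is no depth.
- close_job(): hands the job in; it is judged then, once.
The state is a dict: "clock": time; "joint_pos": joint angles; "qvel": joint speeds; "tau": joint torques, N m; "tool_pos": TCP position; "orientation": TCP orientation; "force": force on the tool from outside, world axes, zero at the start; "moment": the same for the moment, N m; "opening": finger opening in m; "gripper_force": force on a finger pad.
Only numpy, scipy, OpenCV 4.12 (cv2) and the standard library are available. Lean on these libraries where they do the work, as an engineer would, in place of code of your own. Each camera call takes 0.05 s, during which the arm holds its last target. There are 200 camera calls.

## Task

Lift the blue cover off the tray dispenser and set it down flat on the table, then draw only the top orange tray forward out of the dispenser onto the landing deck in front of it, all the way so that the next tray springs up into its place. Gently stand the drink can upright in the tray that you drew out, and put the cover squarely back on the dispenser. Leave the other trays in the dispenser and the jar, pot and tin where they stand.

Things in the scene. Friction and masses are not known exactly. Their poses are not given: they have to be found in the camera images.
- dispenser: Aluminium tray dispenser on a black foot, fixed. Origin: on the table under the centre of its magazine; z up, -x is its front (coordinates below are in this frame, mm). Magazine inside: x -52 to 52, y -67 to 67; outer walls at y = +-72, x = 57; front wall only 91 high. A spring plate presses the stack of three trays up with about 4 N net, 60 N/m.
- rail_top (a point): Centre of the magazine's open top, at z = 123, where the cover rests. Rails along both sides (8 thick, underside z = 115, inner edges y = +-55) hold the trays down: a tray cannot be lifted out, only drawn out forward over the front wall. A tray pressed down more than 4 mm catches on the front wall.
- deck (a point): Centre of the fixed landing deck in front of the magazine, on its surface (dispenser x = -108.5, z = 91: 4 below the top tray's underside). It runs from x = -52 to -165, between side guides at y = +-67 (up to z = 99), and ends at a black stop lip (top z = 101).
- tray_1: Top tray of three: orange, 100 (x) x 130 (y) x 20 mm, floor 4 thick, upright walls 4 thick, open on top, 60 g. Origin: centre of its underside; axes as the dispenser's. In the dispenser its underside is at z = 95, its rim at 115. Drawing it takes 3 to 10 N. Against the stop lip its centre is at dispenser x = -115; the next tray rises once it is beyond about -104.
- tray_2: The next tray, like tray_1 and directly below it (underside 20 mm lower). It springs up those 20 mm when tray_1 is fully out. Origin: centre of its underside.
- cover: Loose blue dust cover, 132 (x, from -63.5 to 68.5) x 160 (y) mm, 140 g. Origin: on the underside of its 4 mm panel, over the magazine's centre, z = 123, when fitted (axes as the dispenser's). Skirts hang to 12 mm below the origin at sides and rear, 6 at the front, with about 5 mm of play each way over the magazine. Flat on the table its origin is 12 mm up.
- cover_grip (a point): Middle of the cover's black arched handle: a round bar 12 mm thick along the cover's x axis, straight for 40 mm, its centre 40 mm above the cover's origin, with 30 mm of free space below the bar.
- drink_can: Pale blue and yellow drink can, upright, 53 mm diameter, 134 mm tall. Origin: centre of its underside.
- gold_jar: Dessert jar with a gold lid and a dark purple label, 72 mm wide, 82 mm tall. Origin: centre of its underside. To be left alone.
- yoghurt_pot: White yoghurt pot, 72 mm wide, 71 mm tall. Origin: centre of its underside. To be left alone.
- fish_tin: Green and silver food tin, 76 mm wide, 58 mm tall. Origin: centre of its underside. To be left alone.
Things that resemble listed ones, but are neither listed nor needed, are in the scene too. Leave any purple look-alike of the drink_can alone.

How it is judged (in metres and radians):
On the way, in this order (a step that is already met when the one before it is completed fails the run):
1. the cover is off and stands flat on the table, let go (height (world z) of cover below 0.02 m and angle between cover's own z axis and vertical below 0.08 rad and contact force between the fingers and cover below 0.1 N), for 0.2 s.
2. the top tray lies fully out on the landing deck and the next tray has come up (x of tray_1 in the frame of dispenser below -0.104 m and z of tray_1 in the frame of dispenser between 0.087 and 0.094 m and angle between tray_1's own z axis and vertical below 0.05 rad and z of tray_2 in the frame of dispenser between 0.092 and 0.098 m and x of tray_2 in the frame of dispenser between -0.01 and 0.01 m), for 0.2 s.
3. the can stands upright in the drawn tray, let go (horizontal distance between drink_can and tray_1 below 0.042 m and z of drink_can in the frame of tray_1 between 0.001 and 0.008 m and angle between drink_can's own z axis and vertical below 0.08 rad and contact force between the fingers and drink_can below 0.1 N), for 0.2 s.
At the end, for the whole second after the job is handed in: The drawn tray is flat on the deck, over 104 mm ahead of the magazine centre; tray_2 is up in its place (within 10 mm); the can stands upright on the tray floor, within 42 mm of its centre; the cover is back, level, within 3 mm in height, 12 mm sideways, 0.12 rad of turn; all at rest (all of step 2 and horizontal distance between drink_can and tray_1 below 0.042 m and z of drink_can in the frame of tray_1 between 0.001 and 0.008 m and angle between drink_can's own z axis and vertical below 0.08 rad and z of cover in the frame of dispenser between 0.12 and 0.126 m and angle between cover's own z axis and vertical below 0.03 rad and horizontal distance between cover and dispenser below 0.012 m and angle between the x axis of cover and the x axis of dispenser, either way round below 0.12 rad and linear speed of each of drink_can, cover below 0.02 m/s); the robot touches nothing.
It fails at once if the jar, pot or tin is pushed more than 30 mm or tipped (distance of any of gold_jar, yoghurt_pot, fish_tin from where it was at the start of the episode above 0.03 m or angle between any of gold_jar, yoghurt_pot, fish_tin's own z axis and vertical above 0.4 rad).
It fails at once if the can is tipped over (more than 0.6 rad) (angle between drink_can's own z axis and vertical above 0.6 rad).
It fails at once if the can is slammed into a tray (more than 60 N) (contact force between drink_can and tray_1 above 60 N).
It fails at once if the second tray is drawn out of the magazine (more than 40 mm) (x of tray_2 in the frame of dispenser below -0.04 m).
It also fails if it takes over 72 s, if anything falls off the work surface, if the arm or the gripper's body presses on something with over 40 N, if the wrist force passes 120 N, or if a joint passes its speed limit or range.

## Working session

There is one attempt and no reset: what is moved stays moved. The work goes in short steps, Python scripts to look and compute and a shell command to move; the robot and the scene stay as the last step left them, time stands still between calls to the robot, and variables do not carry over. Pictures are saved under pics/ and viewed, at most 11 in all, crops included, and the job is handed in when it is done.

```bash
ls; mkdir -p pics; python3 - <<'E'
from plant import *
import cv2,numpy as np
o=get_obs();print(o)
for n in("scene","top"):
    s=snapshot(n);cv2.imwrite(f"pics/{n}0.png",s["color"][:,:,::-1]);print(n,s["fx"],s["fy"],s["cx"],s["cy"],s["R"],s["t"])
E
```

```text
pics
{'clock': 0.0, 'joint_pos': array([-5.71186177e+01,  2.05908339e+01,  6.32944934e-01, -1.86234999e-02,
       -7.01364318e+01, -1.65088182e+01]), 'qvel': array([-0.00831033, -0.0220904 ,  0.03217687, -0.02338789, -0.05879982,
       -0.05183163]), 'tau': array([ 2.48864953e-04, -5.82727039e+01,  2.93069834e+01,  6.99713454e+00,
        7.24869737e-03, -1.43083153e-04]), 'tool_pos': array([ 0.19022778, -0.64743125,  0.40372764]), 'orientation': array([ 1.79904592e+02, -1.00193080e-02, -1.63633770e+02]), 'force': array([ 0.76325272, -0.12481619, -0.30397847]), 'moment': array([0.01778794, 0.04359708, 0.01982668]), 'gripper_force': 0.0, 'opening': 0.08756951933652454}
scene 397.787351979861 397.787351979861 318.5252689547612 198.31045776783787 [[ 0.50046409 -0.86573132  0.00670655]
 [-0.35279827 -0.21100835 -0.91159687]
 [ 0.7906131   0.45385544 -0.41103062]] [-0.39475115  0.27320751  0.58922174]
top 487.20821265121697 487.20821265121697 320.33444781278547 204.6166505466812 [[ 0.02038549 -0.99978342 -0.00418962]
 [-0.97756317 -0.01905334 -0.209779  ]
 [ 0.20965374  0.00837207 -0.97773985]] [-0.15786751  0.50672247  1.32234496]
```

View pics/scene0.png

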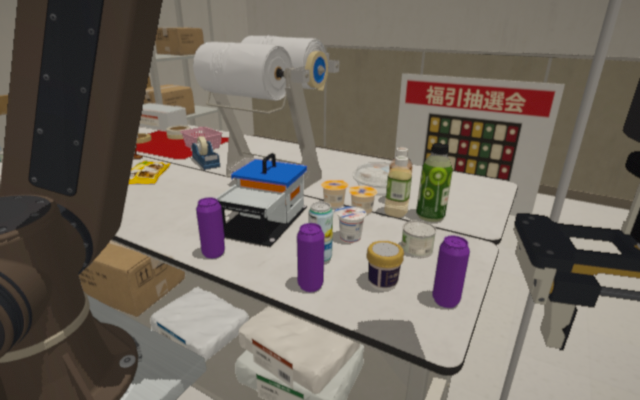

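View pics/top0.png

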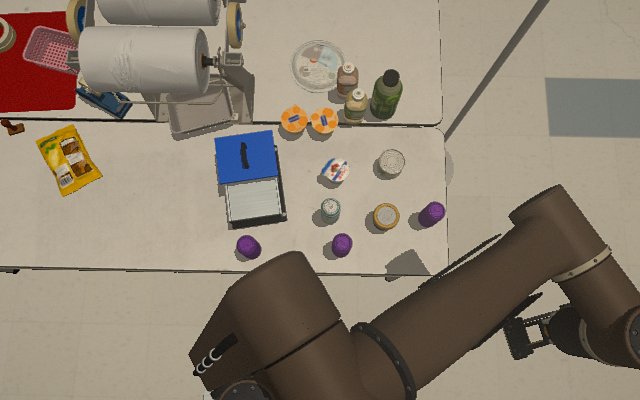

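The scene shows the dispenser with its blue cover at top-view (245,160), front toward the robot, and the deck at (253,203). The pale can is at (330,210), with the pot (336,170), jar (386,216), tin (391,163) and purple look-alikes (248,247), (342,244) and (432,214) around it.

```bash
cat > h.py <<'E'
from plant import *
import cv2,numpy as np
def cast(s,uv,z):
    "pixels -> world points on plane z"
    uv=np.atleast_2d(np.asarray(uv,float)); R,t=np.array(s["R"]),np.array(s["t"])
    d=np.c_[(uv[:,0]-s["cx"])/s["fx"],(uv[:,1]-s["cy"])/s["fy"],np.ones(len(uv))]@R
    c=-R.T@t; return c+d*((z-c[2])/d[:,2:])
def proj(s,X):
    p=np.atleast_2d(X)@np.array(s["R"]).T+np.array(s["t"]); return np.c_[p[:,0]/p[:,2]*s["fx"]+s["cx"],p[:,1]/p[:,2]*s["fy"]+s["cy"]]
def hsv(s): return cv2.cvtColor(s["color"],cv2.COLOR_RGB2HSV)
def biggest(m):
    c,_=cv2.findContours(m.astype(np.uint8),cv2.RETR_EXTERNAL,cv2.CHAIN_APPROX_NONE); return max(c,key=cv2.contourArea)
E
python3 - <<'E'
from h import *
np.set_printoptions(precision=4,suppress=True)
s=snapshot("top");h=hsv(s)
m=(abs(h[...,0].astype(int)-110)<12)&(h[...,1]>150)
m[:, :200]=0;m[:,300:]=0
c=biggest(m);print("area",cv2.contourArea(c))
q=cv2.approxPolyDP(cv2.convexHull(c),4,True)[:,0];print(q)
P=cast(s,q,.127);print(P)
W=cast(s,c[:,0],.127);r=cv2.minAreaRect((W[:,:2]*1000).astype(np.float32));print("rect",r)
# V of blue along a column: front skirt edge
print(h[120:190,232,2]);
# can neighbourhood and handle crops
big=lambda x0,x1,y0,y1,k:cv2.resize(s["color"][y0:y1,x0:x1,::-1],None,fx=k,fy=k,interpolation=cv2.INTER_CUBIC)
cv2.imwrite("pics/crop1.png",big(205,405,125,265,4))
E
```

```text
area 2567.5
[[271 131]
 [277 174]
 [220 183]
 [215 138]]
[[ 0.6991 -0.008   0.127 ]
 [ 0.5764 -0.0294  0.127 ]
 [ 0.5483  0.1234  0.127 ]
 [ 0.6758  0.1454  0.127 ]]
rect ((624.3634643554688, 57.878902435302734), (131.14991760253906, 159.17489624023438), 9.769082069396973)
[106 102 111 116  98 115 183 184 184 183 186 185 182 185 191 155 158 158
 158 159 158 158 160 155 157 157 157 157 158 157 158 157 159 157 158 157
 159 159 158 157 161 160 158 158 159 160 156 159 157 157 158 159 156 160
 157 161 161 157 159 159 161 159  88 102 101  96 171 171 174 177]
```

View pics/crop1.png

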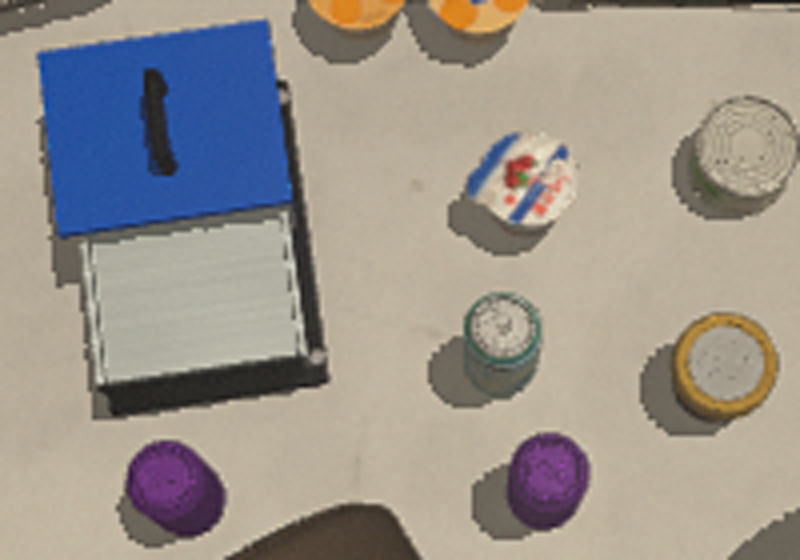

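```bash
python3 - <<'E'
from h import *
np.set_printoptions(precision=4,suppress=True)
s=snapshot("top")
full=lambda x,y:(205+x/4,125+y/4)
a=np.radians(9.8);O=np.array([.6219,.0575]);A=np.array([[np.cos(a),np.sin(a)],[-np.sin(a),np.cos(a)]])
D=lambda P:(P[:,:2]-O)@A.T
def show(n,uv,z):P=cast(s,uv,z);print(n,P[0,:2],"disp",D(P)[0])
show("handle",full(158,122),.168)
show("deck FL",full(105,381),.095);show("deck FR",full(303,356),.095)
show("can top",full(503,325),.134)
show("purple1",full(165,478),.13);show("purple2",full(549,470),.13)
show("pot",full(522,178),.071);show("jar",full(725,363),.082);show("packet right edge",(103,180),.0)
show("roll low edge z.3",(150,97),.3);show("stand foot",(200,132),.02)
sc=snapshot("scene")
c=cast(s,full(503,325),.134)
print("can top in scene",proj(sc,c))
o=get_obs();print("to handle in disp axes",D(o["tool_pos"][None])[0], "table left free", cast(s,[(130,190),(100,220),(210,220)],0)[:,:2])
E
```

```text
handle [0.614  0.0543] disp [-0.0083 -0.0018]
deck FL [0.4527 0.0933] disp [-0.1607  0.0641]
deck FR [ 0.4726 -0.0407] disp [-0.1638 -0.0714]
can top [ 0.4886 -0.1761] disp [-0.1711 -0.2075]
purple1 [0.3828 0.0434] disp [-0.238   0.0268]
purple2 [ 0.393  -0.2078] disp [-0.2707 -0.2225]
pot [ 0.6085 -0.1887] disp [-0.0551 -0.2403]
jar [ 0.4759 -0.3298] disp [-0.2098 -0.3568]
packet right edge [0.5835 0.5004] disp [0.0375 0.443 ]
roll low edge z.3 [0.7157 0.2685] disp [0.1283 0.192 ]
stand foot [0.7321 0.2172] disp [0.1358 0.1386]
can top in scene [[320.0197 205.8083]]
to handle in disp axes [-0.5454 -0.6213] table left free [[0.5545 0.4169]
 [0.4627 0.4954]
 [0.469  0.1738]]
```

```bash
python3 -m handwheel '[[1,0,0,0,0,0,1],[1,0,0,0,0,0,0.1],[1,-0.87,0.99,0,0,0,0],[1,-0.87,0.99,0,0,0,0],[1,-0.87,0.99,0,0,0,0]]'; python3 -m handwheel '[[1,-0.87,0.99,0,0,0,0],[1,-0.87,0.99,0,0,0,0],[1,-0.87,0.99,0,0,0,0],[1,-0.87,0.99,0,0,0,0],[1,-0.87,0.99,0,0,0,0]]'
```

```text
clock: 0.88
tool_pos: [0.2423, -0.5625, 0.4046]
orientation: [180.0, -0.0, -170.1]
force: [0.8, -1.5, 0.1]
opening: 0.0875
gripper_force: 0.0
clock: 1.5
tool_pos: [0.3286, -0.422, 0.4048]
orientation: [-180.0, 0.0, -170.1]
force: [0.7, 0.1, 0.5]
opening: 0.0878
gripper_force: 0.0
```

```bash
for i in 1 2 3; do python3 -m handwheel '[[1,-0.87,0.99,0,0,0,0],[1,-0.87,0.99,0,0,0,0],[1,-0.87,0.99,0,0,0,0],[1,-0.87,0.99,0,0,0,0],[1,-0.87,0.99,0,0,0,0]]'|head -2;done; python3 -m handwheel '[[1,-0.87,0.99,0,0,0,0],[1,-0.87,0.99,0,0,0,0],[1,0,0,0,0,0,0]]'
cat >> h.py <<'E'
from scipy.spatial.transform import Rotation as Ro
def wrist(name):
    o=get_obs();s=snapshot("wrist");cv2.imwrite(f"pics/{name}.png",s["color"][:,:,::-1]);s["p"]=o["tool_pos"];s["Rt"]=Ro.from_euler("xyz",o["orientation"],degrees=True).as_matrix();return s
def wcast(s,uv,z):
    uv=np.atleast_2d(np.asarray(uv,float));d=np.c_[(uv[:,0]-s["cx"]),(uv[:,1]-s["cy"])];r=np.hypot(*d.T);th=r/s["fx"]
    v=np.c_[d/np.maximum(r,1e-9)[:,None]*np.sin(th)[:,None],np.cos(th)]
    T=np.array(s["tool_from_camera"]);c=s["p"]+s["Rt"]@T[:3,3];v=v@T[:3,:3].T@s["Rt"].T
    return c+v*((z-c[2])/v[:,2:])
E
python3 -c "
from h import *
s=wrist('w1');print(s['tool_from_camera'],s['fx'],s['p'])"
```

```text
clock: 2.12
tool_pos: [0.4147, -0.2815, 0.4049]
clock: 2.75
tool_pos: [0.5009, -0.1411, 0.4049]
clock: 3.38
tool_pos: [0.587, -0.0007, 0.4048]
clock: 3.75
tool_pos: [0.6219, 0.0562, 0.404]
orientation: [-180.0, -0.0, -170.0]
force: [-0.4, -0.2, -0.2]
opening: 0.0874
gripper_force: 0.0
[[ 1.12624630e-05 -9.55872191e-01 -2.93782835e-01  8.07004372e-02]
 [ 9.99999715e-01  2.32417736e-04 -7.17874449e-04  1.22431661e-03]
 [ 7.54476564e-04 -2.93782743e-01  9.55871922e-01  1.99367833e-02]
 [ 0.00000000e+00  0.00000000e+00  0.00000000e+00  1.00000000e+00]] 309.70691628693146 [0.62191475 0.05617344 0.40397441]
```

View pics/w1.png

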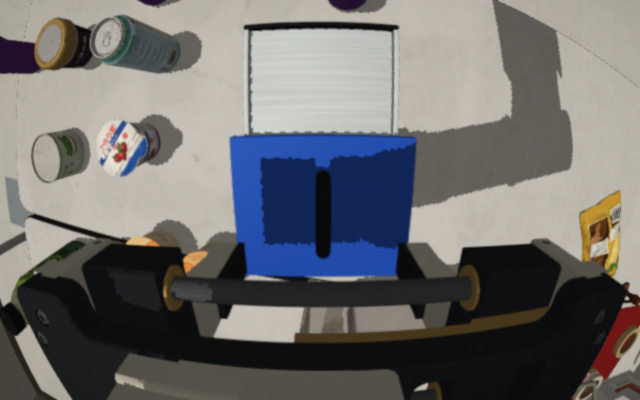

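The wrist view shows the handle bar at column 323, rows 172–257, centred between the fingers (about 232 and 412). The deck side guides are at columns 249 and 395.

```bash
python3 - <<'E'
from h import *
np.set_printoptions(precision=4,suppress=True)
s=snapshot("wrist");o=get_obs();s["p"]=o["tool_pos"];s["Rt"]=Ro.from_euler("xyz",o["orientation"],degrees=True).as_matrix()
a=np.radians(9.8);O=np.array([.6219,.0575]);A=np.array([[np.cos(a),np.sin(a)],[-np.sin(a),np.cos(a)]])
D=lambda P:(P[:,:2]-O)@A.T
print("handle front,rear",D(wcast(s,[(323,172),(323,257)],.169)))
print("cover FL? FR corners",D(wcast(s,[(231,137),(415,138)],.127)))
print("deck guides near cover, far", D(wcast(s,[(250,130),(397,131),(247,28),(397,29)],.099)))
E
```

```text
handle front,rear [[-0.0412 -0.0003]
 [ 0.0251 -0.0001]]
cover FL? FR corners [[-0.0645 -0.0783]
 [-0.064   0.0783]]
deck guides near cover, far [[-0.0684 -0.0678]
 [-0.0679  0.069 ]
 [-0.1665 -0.0703]
 [-0.1659  0.0683]]
```

```bash
python3 -m handwheel '[[1,0,0,0.9,0,0,0],[1,0,0,0.9,0,0,0],[1,0,0,0.9,0,0,0],[1,0,0,0.58,0,0,0],[1,0,0,0,0,0,0]]'; python3 -m handwheel '[[-1,0,0,0,0,0,0],[-1,0,0,0,0,0,0],[-1,0,0,0,0,0,0],[-1,0,0,0,0,0,0],[-1,0,0,0,0,0,0]]'
```

```text
clock: 4.47
tool_pos: [0.6207, 0.0539, 0.3219]
orientation: [-180.0, -0.1, -170.2]
force: [0.1, -0.1, 0.2]
opening: 0.0873
gripper_force: 0.0
clock: 5.1
tool_pos: [0.6211, 0.0545, 0.3227]
orientation: [180.0, 0.0, -170.2]
force: [-0.9, 1.3, -0.2]
opening: 0.0428
gripper_force: 0.0
```

```bash
python3 -m handwheel '[[-1,0,0,0,0,0,0],[-1,0,0,0,0,0,0],[-1,0,0,0,0,0,0],[-1,0,0,0,0,0,0],[-1,0,0,0,0,0,0]]'; python3 -m handwheel '[[-1,0,0,0,0,0,0],[-1,0,0,0,0,0,0],[-1,0,0,-0.4,0,0,0],[-1,0,0,-0.6,0,0,0],[-1,0,0,-0.6,0,0,0]]'
```

```text
clock: 5.72
tool_pos: [0.6211, 0.0545, 0.3226]
orientation: [180.0, -0.0, -170.2]
force: [-0.4, 0.7, 0.0]
opening: 0.011
gripper_force: 30.0
clock: 6.35
tool_pos: [0.6212, 0.0544, 0.3642]
orientation: [-180.0, 0.0, -170.2]
force: [0.6, 0.5, -0.4]
opening: 0.0109
gripper_force: 30.0
```

```bash
python3 -m handwheel '[[-1,0,0,-0.8,0,0,0],[-1,0,0.96,0,0,0,0],[-1,0,0.96,0,0,0,0],[-1,0,0.96,0,0,0,0],[-1,0,0.96,0,0,0,0]]'; python3 -m handwheel '[[-1,0.4,0.96,0,0,0,0],[-1,0.4,0.96,0,0,0,0],[-1,0.4,0.96,0,0,0,0],[-1,0.4,0.96,0,0,0,0],[-1,0.4,0.96,0,0,0,0]]'; python3 -m handwheel '[[-1,0.4,0.96,0,0,0,0],[-1,0,0,0.8,0,0,0],[-1,0,0,0.8,0,0,0],[-1,0,0,0.8,0,0,0],[-1,0,0,0.8,0,0,0]]'; python3 -c "
from h import *
s=wrist('w2');s=snapshot('scene');cv2.imwrite('pics/s2.png',s['color'][:,:,::-1])"
```

```text
clock: 6.98
tool_pos: [0.6046, 0.1498, 0.384]
orientation: [180.0, 0.1, -170.2]
force: [-0.1, 0.0, -1.3]
opening: 0.0111
gripper_force: 30.0
clock: 7.6
tool_pos: [0.5347, 0.2595, 0.3839]
orientation: [180.0, 0.1, -170.2]
force: [-0.1, 0.0, -1.8]
opening: 0.0112
gripper_force: 30.0
clock: 8.22
tool_pos: [0.5214, 0.281, 0.3033]
orientation: [180.0, 0.1, -170.2]
force: [0.2, 0.7, -1.2]
opening: 0.0107
gripper_force: 30.0
```

View pics/s2.png

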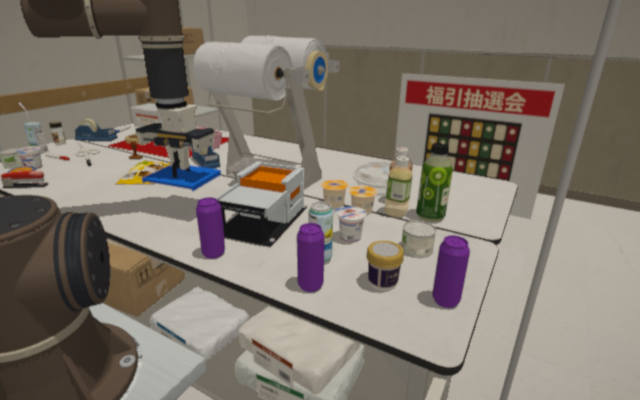

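The cover hangs level in the gripper at (180,175), and the orange top tray is exposed at (265,180). Lowering it 92 mm.

```bash
python3 -m handwheel '[[-1,0,0,0.9,0,0,0],[-1,0,0,0.9,0,0,0],[-1,0,0,0.9,0,0,0],[-1,0,0,0.5,0,0,0],[-1,0,0,0.3,0,0,0]]'; python3 -m handwheel '[[-1,0,0,0.1,0,0,0],[-1,0,0,0.08,0,0,0],[-1,0,0,0,0,0,0]]'
```

```text
clock: 8.95
tool_pos: [0.5215, 0.2811, 0.2155]
orientation: [180.0, 0.0, -170.2]
force: [-0.2, 1.0, -1.5]
opening: 0.0111
gripper_force: 30.0
clock: 9.32
tool_pos: [0.5214, 0.281, 0.2116]
orientation: [180.0, 0.1, -170.2]
force: [-1.3, -0.3, 3.4]
opening: 0.0108
gripper_force: 30.0
```

```bash
python3 -m handwheel '[[-0.2,0,0,0,0,0,0],[-0.2,0,0,0,0,0,0],[-0.2,0,0,0,0,0,0],[-0.2,0,0,0,0,0,0],[-0.2,0,0,0,0,0,0]]';  python3 -m handwheel '[[-0.2,0,0,-0.5,0,0,0],[-0.2,0,0,-1,0,0,0],[-0.2,0,0,-1,0,0,0],[-0.2,0,0,-1,0,0,0],[-0.2,0,0,-1,0,0,0]]'
```

```text
clock: 9.95
tool_pos: [0.5212, 0.2808, 0.2106]
orientation: [-180.0, -0.0, -170.2]
force: [1.0, -0.8, 0.5]
opening: 0.035
gripper_force: 0.0
clock: 10.58
tool_pos: [0.5212, 0.2807, 0.3251]
orientation: [180.0, 0.0, -170.2]
force: [0.3, 0.7, 0.2]
opening: 0.0351
gripper_force: 0.0
```

```bash
python3 -m handwheel '[[-1,0,0,-0.8,0,0,0],[-1,-0.18,-0.95,0,0,0,0],[-1,-0.18,-0.95,0,0,0,0],[-1,-0.18,-0.95,0,0,0,0],[-1,-0.18,-0.95,0,0,0,0]]';  python3 -m handwheel '[[-1,-0.18,-0.95,0,0,0,0],[-1,-0.18,-0.95,0,0,0,0],[-1,-0.18,-0.95,0,0,0,0],[-1,-0.18,-0.95,0,0,0,0],[-1,-0.18,-0.95,0,0,0,0]]'; python3 -m handwheel '[[-1,-0.1,-0.92,0,0,0,0],[-1,0,0,0,0,0,0],[-1,0,0,0.4,0,0,0],[-1,0,0,0,0,0,0]]'; python3 -c "
from h import *
s=wrist('w3')"
```

```text
clock: 11.2
tool_pos: [0.5552, 0.1895, 0.3443]
orientation: [180.0, 0.1, -170.2]
force: [-0.1, 0.2, -0.1]
opening: 0.0006
gripper_force: 0.0
clock: 11.82
tool_pos: [0.5976, 0.0762, 0.3442]
orientation: [180.0, 0.1, -170.2]
force: [0.7, 0.4, 0.2]
opening: 0.0004
gripper_force: 0.0
clock: 12.32
tool_pos: [0.6032, 0.0553, 0.3322]
orientation: [-180.0, -0.1, -170.2]
force: [-0.1, 0.1, 0.4]
opening: 0.0007
gripper_force: 0.0
```

View pics/w3.png

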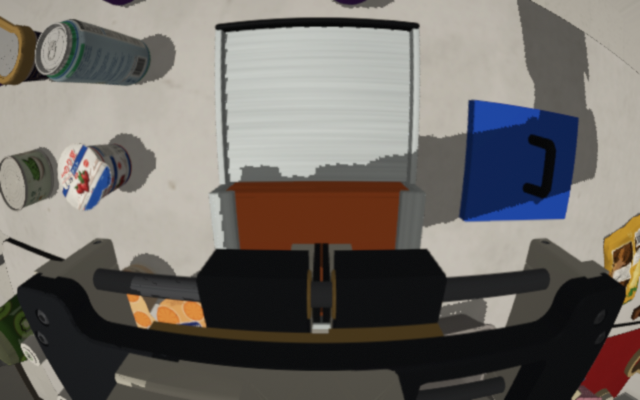

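The cover stands flat on the table at the right (520,160). The closed fingers at column 320 are centred over the tray (columns 230–405), behind its front wall (row 185). Descending into the tray and dragging.

```bash
python3 -m handwheel '[[-1,0,0,0.8,0,0,0],[-1,0,0,0.8,0,0,0],[-1,0,0,0.4,0,0,0],[-1,0,0,0.08,0,0,0],[-1,0,0,0,0,0,0]]'; python3 -m handwheel '[[-1,0.3,0,0,0,0,0],[-1,0.3,0,0,0,0,0],[-1,0.3,0,0,0,0,0],[-1,0.3,0,0,0,0,0],[-1,0.3,0,0,0,0,0]]'
```

```text
clock: 13.0
tool_pos: [0.604, 0.055, 0.2817]
orientation: [-180.0, 0.0, -170.2]
force: [-0.3, 0.3, 0.8]
opening: 0.0001
gripper_force: 0.0
clock: 13.62
tool_pos: [0.5682, 0.0491, 0.282]
orientation: [179.9, 0.4, -170.2]
force: [9.3, 1.7, -6.8]
opening: 0.0003
gripper_force: 4.8
```

```bash
python3 -m handwheel '[[-1,0.3,0,0,0,0,0],[-1,0.3,0,0,0,0,0],[-1,0.3,0,0,0,0,0],[-1,0.3,0,0,0,0,0],[-1,0.3,0,0,0,0,0]]'; python3 -c "
from h import *
s=wrist('w4')"
```

```text
clock: 14.25
tool_pos: [0.531, 0.0427, 0.2823]
orientation: [179.9, 0.3, -170.2]
force: [8.1, 0.7, -3.1]
opening: 0.0006
gripper_force: 3.6
```

View pics/w4.png

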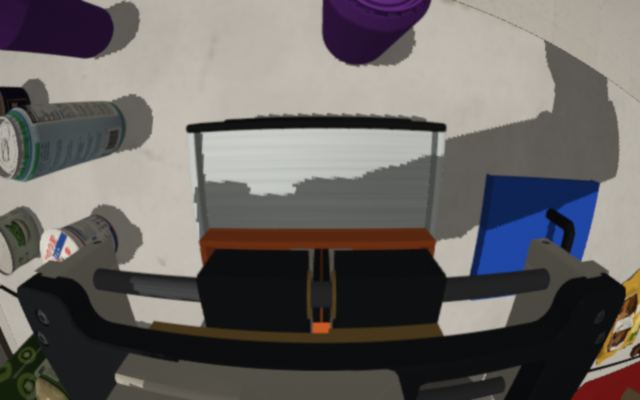

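The tray's front wall (rows 230–250) has come out over the deck ahead of the fingers, so the drag is working. Continuing.

```bash
python3 -m handwheel '[[-1,0.3,0,0,0,0,0],[-1,0.3,0,0,0,0,0],[-1,0.3,0,0,0,0,0],[-1,0.3,0,0,0,0,0],[-1,0.3,0,0,0,0,0]]';python3 -m handwheel '[[-1,0.25,0,0,0,0,0],[-1,0.2,0,0,0,0,0],[-1,0.15,0,0,0,0,0],[-1,0,0,0,0,0,0]]'
```

```text
clock: 14.92
tool_pos: [0.4936, 0.0361, 0.2822]
orientation: [180.0, 0.3, -170.2]
force: [3.8, 0.8, -1.0]
opening: 0.0003
gripper_force: 2.3
clock: 15.42
tool_pos: [0.4776, 0.0329, 0.281]
orientation: [-180.0, -0.1, -170.2]
force: [0.6, -0.0, -0.4]
opening: 0.0005
gripper_force: 0.0
```

```bash
python3 -m handwheel '[[-1,0.15,0,0,0,0,0],[-1,0.1,0,0,0,0,0],[-1,0,0,0,0,0,0]]'; python3 -c "
from h import *
s=snapshot('scene');cv2.imwrite('pics/s5.png',cv2.resize(s['color'][130:250,180:400,::-1],None,fx=3.6,fy=3.6,interpolation=cv2.INTER_CUBIC))"
```

```text
clock: 15.8
tool_pos: [0.473, 0.0324, 0.282]
orientation: [180.0, 0.2, -170.2]
force: [6.7, -1.7, 0.3]
opening: 0.0005
gripper_force: 2.9
```

View pics/s5.png

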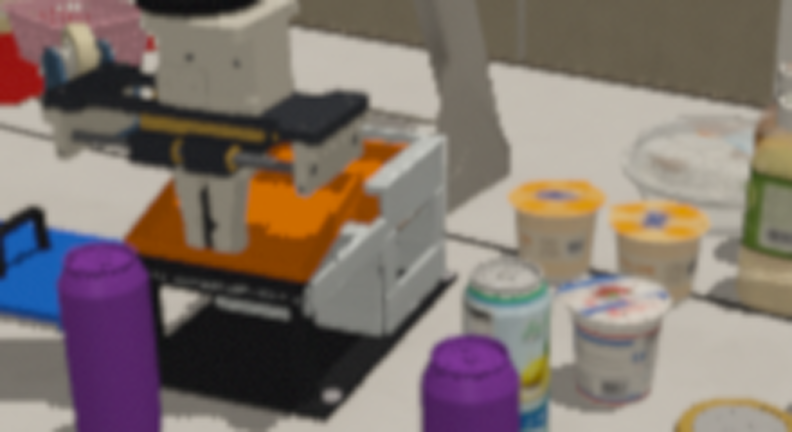

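The tray lies out against the lip, and a second orange tray is visible up in the magazine (crop 380,160). Steady pull force confirms the stop. Backing off, lifting and moving to the can.

```bash
python3 -m handwheel '[[-1,-0.35,0,0,0,0,0],[-1,0,0,-0.6,0,0,0],[-1,0,0,-0.95,0,0,0],[-1,0,0,-0.95,0,0,0],[-1,0,0,-0.95,0,0,0]]'; python3 -m handwheel '[[1,0.12,-0.92,0,0,0,0],[1,0.12,-0.92,0,0,0,0],[1,0.12,-0.92,0,0,0,0],[1,0.12,-0.92,0,0,0,0],[1,0.12,-0.92,0,0,0,0]]';python3 -m handwheel '[[1,0.12,-0.92,0,0,0,0],[1,0.12,-0.92,0,0,0,0],[1,0.12,-0.92,0,0,0,0],[1,0.12,-0.92,0,0,0,0],[1,0,0,0,0,0,0]]'; python3 -m handwheel '[[1,0,0,0,0,0,0],[1,0,0,0,0,0,0]]'; python3 -c "
from h import *
s=wrist('w6')"
```

```text
clock: 16.48
tool_pos: [0.4803, 0.0335, 0.3675]
orientation: [-180.0, -0.1, -170.2]
force: [-0.1, 0.1, 0.2]
opening: 0.0008
gripper_force: 0.0
clock: 17.1
tool_pos: [0.4851, -0.0831, 0.3667]
orientation: [180.0, -0.1, -170.2]
force: [0.2, -0.5, 0.4]
opening: 0.045
gripper_force: 0.0
clock: 17.73
tool_pos: [0.4889, -0.176, 0.3665]
orientation: [180.0, -0.1, -170.3]
force: [-0.8, -0.6, 0.9]
opening: 0.0873
gripper_force: 0.0
clock: 17.98
tool_pos: [0.4891, -0.1745, 0.3673]
orientation: [180.0, -0.0, -170.2]
force: [1.1, -0.0, 0.7]
opening: 0.0878
gripper_force: 0.0
```

View pics/w6.png

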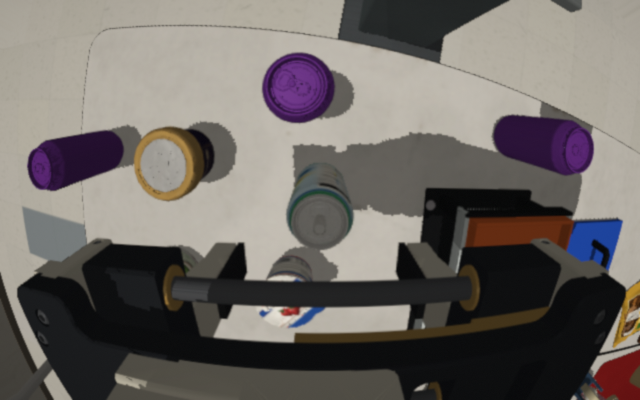

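The can's lid is centred at about (320,218), between the fingers (235 and 408). The pot is behind it at (290,290) and the jar is clear at the left.

```bash
python3 - <<'E'
from h import *
s=snapshot("wrist");o=get_obs();s["p"]=o["tool_pos"];s["Rt"]=Ro.from_euler("xyz",o["orientation"],degrees=True).as_matrix()
for uv,z in(((320,218),.134),((289,310),.071),((299,86),.13)):
    P=wcast(s,uv,z)[0];print(P,"tool",s["Rt"].T@(P-s["p"]))
E
```

```text
[ 0.48324422 -0.1751311   0.134     ] tool [0.00589739 0.00033238 0.23344206]
[ 0.61623135 -0.18688083  0.071     ] tool [-0.12313981 -0.0339314   0.29643435]
[ 0.39268671 -0.20544353  0.13      ] tool [ 0.10029752 -0.01409378  0.23744276]
```

```bash
python3 -m handwheel '[[1,0.14,0,0.95,0,0,0],[1,0,0,0.95,0,0,0],[1,0,0,0.95,0,0,0],[1,0,0,0.9,0,0,0],[1,0,0,0.55,0,0,0]]'; python3 -m handwheel '[[1,0,0,0,0,0,0],[-1,0,0,0,0,0,0],[-1,0,0,0,0,0,0],[-1,0,0,0,0,0,0],[-1,0,0,0,0,0,0]]';python3 -m handwheel '[[-1,0,0,0,0,0,0],[-1,0,0,0,0,0,0],[-1,0,0,0,0,0,0]]'
```

```text
clock: 18.7
tool_pos: [0.4855, -0.1752, 0.259]
orientation: [180.0, -0.1, -170.2]
force: [-1.0, 0.3, -0.5]
opening: 0.0876
gripper_force: 0.0
clock: 19.32
tool_pos: [0.4857, -0.1756, 0.2602]
orientation: [-180.0, 0.0, -170.2]
force: [0.1, -0.5, 1.8]
opening: 0.0532
gripper_force: 0.6
clock: 19.7
tool_pos: [0.4859, -0.1757, 0.2602]
orientation: [-180.0, 0.0, -170.2]
force: [-0.5, -1.6, 3.8]
opening: 0.0515
gripper_force: 30.0
```

```bash
python3 -m handwheel '[[-1,0,0,-0.5,0,0,0],[-1,0,0,-1,0,0,0],[-1,0,0,-1,0,0,0],[-1,0,0,-1,0,0,0],[-1,0,0,-1,0,0,0]]'; python3 -m handwheel '[[-1,0,0,-1,0,0,0],[-1,0,0,-0.5,0,0,0],[-1,-0.23,0.6,0,0,0,0],[-1,-0.23,0.92,0,0,0,0],[-1,-0.23,0.92,0,0,0,0]]'; python3 -m handwheel '[[-1,-0.23,0.92,0,0,0,0],[-1,-0.23,0.92,0,0,0,0],[-1,-0.23,0.92,0,0,0,0],[-1,-0.23,0.92,0,0,0,0],[-1,-0.23,0.92,0,0,0,0]]'; python3 -m handwheel '[[-1,-0.23,0.92,0,0,0,0],[-1,0,0.3,0,0,0,0],[-1,0,0,0,0,0,0]]'
```

```text
clock: 20.32
tool_pos: [0.4852, -0.1754, 0.3733]
orientation: [180.0, -0.0, -170.2]
force: [1.0, 0.1, -3.8]
opening: 0.0517
gripper_force: 30.0
clock: 20.95
tool_pos: [0.492, -0.1113, 0.4086]
orientation: [180.0, -0.1, -170.3]
force: [0.7, 0.5, -4.1]
opening: 0.0517
gripper_force: 30.0
clock: 21.58
tool_pos: [0.5006, 0.0071, 0.4087]
orientation: [180.0, -0.1, -170.2]
force: [0.1, -0.6, -2.8]
opening: 0.0516
gripper_force: 30.0
clock: 21.95
tool_pos: [0.5012, 0.0372, 0.4092]
orientation: [-180.0, -0.1, -170.2]
force: [0.0, 0.1, -3.3]
opening: 0.0519
gripper_force: 30.0
```

```bash
python3 -m handwheel '[[-1,0,0,0.6,0,0,0],[-1,0,0,0.6,0,0,0],[-1,0,0,0.4,0,0,0],[-1,0,0,0.2,0,0,0],[-1,0,0,0.12,0,0,0]]'; python3 -m handwheel '[[-1,0,0,0.08,0,0,0],[-1,0,0,0.08,0,0,0],[-1,0,0,0,0,0,0]]'
```

```text
clock: 22.58
tool_pos: [0.5017, 0.0366, 0.3617]
orientation: [-180.0, -0.0, -170.2]
force: [-0.2, 0.4, -2.6]
opening: 0.0519
gripper_force: 30.0
clock: 22.95
tool_pos: [0.5016, 0.0367, 0.358]
orientation: [180.0, 0.0, -170.2]
force: [-0.4, -0.4, -4.1]
opening: 0.0517
gripper_force: 30.0
```

```bash
python3 -m handwheel '[[-1,0,0,0.06,0,0,0],[-1,0,0,0,0,0,0]]';python3 -m handwheel '[[-1,0,0,0.04,0,0,0],[-1,0,0,0,0,0,0]]'; python3 -m handwheel '[[-1,0,0,0.03,0,0,0],[-1,0,0,0,0,0,0]]'
```

```text
clock: 23.2
tool_pos: [0.5016, 0.0367, 0.3564]
orientation: [-180.0, -0.0, -170.2]
force: [-0.8, 0.1, -2.7]
opening: 0.0515
gripper_force: 30.0
clock: 23.45
tool_pos: [0.5016, 0.0367, 0.3553]
orientation: [180.0, -0.0, -170.2]
force: [-0.7, -0.1, -2.9]
opening: 0.0516
gripper_force: 30.0
clock: 23.7
tool_pos: [0.5017, 0.0367, 0.3552]
orientation: [-180.0, 0.0, -170.2]
force: [-2.1, -0.5, 2.5]
opening: 0.0522
gripper_force: 30.0
```

```bash
python3 -m handwheel '[[1,0,0,0,0,0,0],[1,0,0,0,0,0,0],[1,0,0,0,0,0,0],[1,0,0,0,0,0,0],[1,0,0,0,0,0,0]]'; python3 -m handwheel '[[1,0,0,-0.3,0,0,0],[1,0,0,-0.8,0,0,0],[1,0,0,-1,0,0,0],[1,0,0,-1,0,0,0],[1,0,0,-0.6,0,0,0]]'; python3 -c "
from h import *
s=wrist('w7')"
```

```text
clock: 24.32
tool_pos: [0.5016, 0.0367, 0.3546]
orientation: [-180.0, -0.0, -170.2]
force: [-0.2, -0.1, 0.0]
opening: 0.0871
gripper_force: 0.0
clock: 24.95
tool_pos: [0.5017, 0.0367, 0.4489]
orientation: [180.0, 0.1, -170.2]
force: [-0.2, -0.5, -0.3]
opening: 0.0878
gripper_force: 0.0
```

View pics/w7.png

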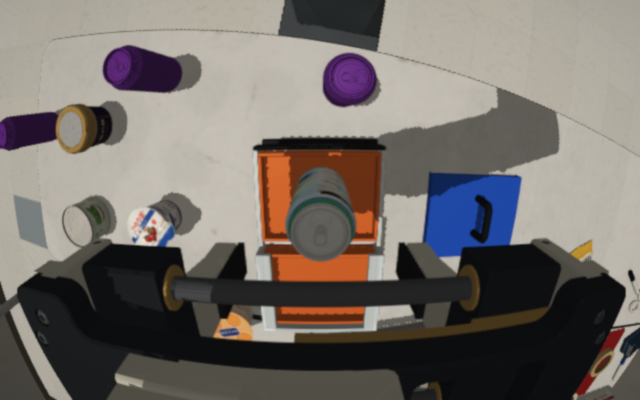

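The can stands upright in the drawn tray, with its lid at (321,232) and the tray at columns 255–383. The next tray is up in the magazine, and the cover is flat on the table at (475,215). Going for the cover.

```bash
python3 -m handwheel '[[1,-0.243,0.95,0,0,0,0],[1,-0.243,0.95,0,0,0,0],[1,-0.243,0.95,0,0,0,0],[1,-0.243,0.95,0,0,0,0],[1,-0.243,0.95,0,0,0,0]]'; python3 -m handwheel '[[1,-0.243,0.95,0.95,0,0,0],[1,-0.243,0.95,0.95,0,0,0],[1,-0.243,0.95,0.95,0,0,0],[1,-0.243,0.95,0.95,0,0,0],[1,-0.243,0.95,0.95,0,0,0]]'; python3 -m handwheel '[[0.2,0,0,0,0,0,0],[0.2,0,0,0,0,0,0]]'; python3 - <<'E'
from h import *
s=wrist('w8');h=hsv(s)
m=(abs(h[...,0].astype(int)-112)<14)&(h[...,1]>150)
c=biggest(m);q=cv2.approxPolyDP(cv2.convexHull(c),8,True)[:,0];print(q)
for p in q:
    P=wcast(s,p,.016)[0];print(P,(s["Rt"].T@(P-s["p"]))[:2])
E
```

```text
clock: 25.62
tool_pos: [0.5113, 0.1598, 0.4466]
orientation: [-180.0, -0.0, -170.2]
force: [-0.1, 0.1, 0.6]
opening: 0.088
gripper_force: 0.0
clock: 26.25
tool_pos: [0.5211, 0.2822, 0.3272]
orientation: [-180.0, -0.0, -170.2]
force: [-0.6, 0.1, 0.8]
opening: 0.0877
gripper_force: 0.0
clock: 26.5
tool_pos: [0.5212, 0.2812, 0.3284]
orientation: [-180.0, -0.0, -170.2]
force: [-0.6, -0.6, 0.4]
opening: 0.0729
gripper_force: 0.0
[[402 136]
 [396 240]
 [385 258]
 [257 259]
 [246 238]
 [241 136]]
[0.44751054 0.34820903 0.016     ] [0.06108656 0.07872266]
[0.55331865 0.3673487  0.016     ] [-0.04643529  0.07958003]
[0.57559159 0.36082069 0.016     ] [-0.06727272  0.06935748]
[0.60014864 0.22618989 0.016     ] [-0.06856433 -0.06748852]
[0.57786553 0.2122639  0.016     ] [-0.04423665 -0.07741998]
[0.47384921 0.1959831  0.016     ] [ 0.0610331  -0.07576504]
```

```bash
python3 -m handwheel '[[0.2,0,0,1,0,0,0],[0.2,0,0,1,0,0,0],[0.2,0,0,1,0,0,0],[0.2,0,0,1,0,0,0],[0.2,0,0,0.63,0,0,0]]'; python3 -m handwheel '[[-1,0,0,0,0,0,0],[-1,0,0,0,0,0,0],[-1,0,0,0,0,0,0],[-1,0,0,0,0,0,0],[-1,0,0,0,0,0,0]]'; python3 -m handwheel '[[-1,0,0,0,0,0,0],[-1,0,0,0,0,0,0],[-1,0,0,0,0,0,0],[-1,0,0,0,0,0,0],[-1,0,0,0,0,0,0]]'
```

```text
clock: 27.18
tool_pos: [0.5213, 0.2805, 0.2125]
orientation: [180.0, 0.0, -170.3]
force: [0.0, 0.3, 0.0]
opening: 0.0522
gripper_force: 0.0
clock: 27.8
tool_pos: [0.5212, 0.2812, 0.2131]
orientation: [180.0, 0.0, -170.2]
force: [-0.6, 0.0, 1.8]
opening: 0.011
gripper_force: 30.0
clock: 28.42
tool_pos: [0.5212, 0.2812, 0.2131]
orientation: [180.0, 0.0, -170.2]
force: [-2.2, -1.2, 6.0]
opening: 0.0112
gripper_force: 30.0
```

```bash
python3 -m handwheel '[[-1,0,0,-0.5,0,0,0],[-1,0,0,-1,0,0,0],[-1,0,0,-1,0,0,0],[-1,0,0,-1,0,0,0],[-1,0,0,-1,0,0,0]]'; python3 -m handwheel '[[-1,0,0,-1,0,0,0],[-1,0,0,-1,0,0,0],[-1,-0.4,-0.96,0,0,0,0],[-1,-0.4,-0.96,0,0,0,0],[-1,-0.4,-0.96,0,0,0,0]]'; python3 -m handwheel '[[-1,-0.4,-0.96,0,0,0,0],[-1,-0.4,-0.96,0,0,0,0],[-1,-0.4,-0.96,0,0,0,0],[-1,0,-0.94,0,0,0,0],[-1,0,-0.94,0,0,0,0]]'; python3 -m handwheel '[[-1,0,-0.94,0,0,0,0],[-1,0,-0.94,0,0,0,0],[-1,0,0,0,0,0,0],[-1,0,0,0,0,0,0]]'; python3 - <<'E'
from h import *
s=wrist('w9');h=hsv(s)
m=(abs(h[...,0].astype(int)-112)<14)&(h[...,1]>150)
c=biggest(m);q=cv2.approxPolyDP(cv2.convexHull(c),8,True)[:,0];print(q)
z=s["p"][2]-.2005+.004
print(wcast(s,q,z)); print("wanted TCP .6206 .0570")
E
```

```text
clock: 29.05
tool_pos: [0.521, 0.2809, 0.3264]
orientation: [-180.0, -0.0, -170.2]
force: [0.1, -0.0, -1.0]
opening: 0.0108
gripper_force: 30.0
clock: 29.68
tool_pos: [0.5631, 0.2144, 0.3756]
orientation: [180.0, -0.0, -170.2]
force: [-0.8, 0.9, -1.6]
opening: 0.0107
gripper_force: 30.0
clock: 30.3
tool_pos: [0.6124, 0.1018, 0.3752]
orientation: [180.0, -0.0, -170.2]
force: [0.3, -0.1, 0.0]
opening: 0.0113
gripper_force: 30.0
clock: 30.8
tool_pos: [0.6204, 0.0566, 0.3753]
orientation: [180.0, 0.0, -170.2]
force: [-1.2, -0.5, -1.7]
opening: 0.011
gripper_force: 30.0
[[450 151]
 [439 248]
 [202 246]
 [193 150]]
[[ 0.54659957  0.12430833  0.17880114]
 [ 0.60953672  0.13495931  0.17880114]
 [ 0.63465081 -0.01937349  0.17880114]
 [ 0.57237249 -0.02899246  0.17880114]]
wanted TCP .6206 .0570
```

Cover front corners agree within about 1–2 mm with where they were when fitted, so lowering.

```bash
python3 -m handwheel '[[-1,0,0,0.7,0,0,0],[-1,0,0,0.6,0,0,0],[-1,0,0,0.2,0,0,0],[-1,0,0,0.2,0,0,0],[-1,0,0,0,0,0,0]]'; python3 -m handwheel '[[-1,0,0,0.14,0,0,0],[-1,0,0,0.1,0,0,0],[-1,0,0,0,0,0,0]]'
```

```text
clock: 31.48
tool_pos: [0.6207, 0.0567, 0.3324]
orientation: [-180.0, -0.0, -170.2]
force: [-0.1, -1.0, -1.3]
opening: 0.0109
gripper_force: 30.0
clock: 31.85
tool_pos: [0.6206, 0.0567, 0.3266]
orientation: [-180.0, -0.0, -170.2]
force: [-0.5, -0.2, -0.9]
opening: 0.0108
gripper_force: 30.0
```

```bash
python3 -m handwheel '[[-1,0,0,0.08,0,0,0],[-1,0,0,0,0,0,0]]'; python3 -m handwheel '[[-1,0,0,0.05,0,0,0],[-1,0,0,0,0,0,0]]'
```

```text
clock: 32.1
tool_pos: [0.6207, 0.0567, 0.3246]
orientation: [180.0, -0.0, -170.2]
force: [-0.5, 0.0, -0.3]
opening: 0.011
gripper_force: 30.0
clock: 32.35
tool_pos: [0.6207, 0.0567, 0.3241]
orientation: [-180.0, 0.0, -170.2]
force: [-2.8, 0.3, 4.8]
opening: 0.0108
gripper_force: 30.0
```

Contact came at exactly the expected height. Releasing.

```bash
python3 -m handwheel '[[0.3,0,0,0,0,0,0],[0.3,0,0,0,0,0,0],[0.3,0,0,0,0,0,0],[0.3,0,0,0,0,0,0],[0.3,0,0,0,0,0,0]]'; python3 -m handwheel '[[0.3,0,0,-0.4,0,0,0],[0.3,0,0,-1,0,0,0],[0.3,0,0,-1,0,0,0],[0.3,0,0,-1,0,0,0],[0.3,0,0,-1,0,0,0]]'; python3 -m handwheel '[[0.3,0,0,0,0,0,0],[0.3,0,0,0,0,0,0]]'; python3 - <<'E'
from h import *
s=wrist('w10');t=snapshot('scene')
a=cv2.resize(t['color'][120:260,170:390],(630,400));cv2.imwrite('pics/f.png',np.hstack([cv2.resize(s['color'][60:300,150:500],(400,274))[:274], cv2.resize(a,(400,274))])[:,:,::-1])
h=hsv(s);m=(abs(h[...,0].astype(int)-112)<14)&(h[...,1]>150)
q=cv2.approxPolyDP(cv2.convexHull(biggest(m)),8,True)[:,0];print(q,wcast(s,q,.127))
E
```

```text
clock: 32.98
tool_pos: [0.6207, 0.0567, 0.3233]
orientation: [-180.0, -0.0, -170.2]
force: [-0.2, 0.2, 0.7]
opening: 0.0542
gripper_force: 0.0
clock: 33.6
tool_pos: [0.6206, 0.0566, 0.4351]
orientation: [180.0, 0.0, -170.2]
force: [0.2, 0.6, -0.7]
opening: 0.0571
gripper_force: 0.0
clock: 33.85
tool_pos: [0.6204, 0.0567, 0.4334]
orientation: [180.0, -0.0, -170.2]
force: [0.1, 0.0, -0.4]
opening: 0.0572
gripper_force: 0.0
[[404 137]
 [397 241]
 [371 262]
 [271 263]
 [244 241]
 [238 137]] [[ 0.54725597  0.1244593   0.127     ]
 [ 0.65135168  0.14240486  0.127     ]
 [ 0.67904474  0.12094788  0.127     ]
 [ 0.69801875  0.01794394  0.127     ]
 [ 0.67812748 -0.01273048  0.127     ]
 [ 0.57379651 -0.02959571  0.127     ]]
```

View pics/f.png

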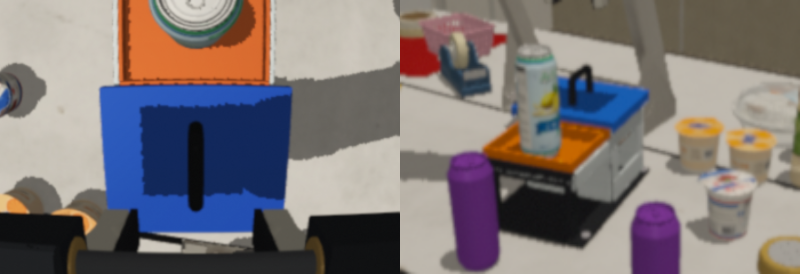

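The cover is level and square on the dispenser, with its corners within 2 mm of where they started. The can stands upright in the drawn tray against the lip, and the gripper is clear.

```bash
python3 -c "
from plant import *
print(close_job())"
```

```text
the job is handed in; nothing more can be done
None
```

The job is handed in at about 34 s on the robot clock: the top tray is drawn out on the deck with the can upright in it, the next tray is up, and the cover is back square on the dispenser; the hand-in call returned no verdict.

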